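Find the fuller bottle on the balance and seat it in the sprung holder

TASK

The two bottles with red caps look alike but one is clearly fuller: stand them upright on opposite pans of the balance, let go, and let it tip. Then take the bottle from the side that drops and press it straight down between the orange spring jaws of the holder, gently, until you feel it stand on the hidden pad below, and let go; leave the lighter bottle standing on its pan. Do not bang the bottles down, force them, knock them over, or push the mouse about.

Things in the scene. Friction and masses are not known exactly. Their poses are not given: they have to be found in the camera images.
- bottle_a: brown reagent bottle with a red screw cap, 34 mm diameter, 62 mm tall (straight body up to about 42 mm, cap 22 mm wide at the top); origin at the centre of its underside, z up along it. Loose; weighs 80 to 240 g, and one of the two bottles is at least 35 g heavier than the other. Nothing outside shows which.
- bottle_b: the other bottle, same size and look; origin at the centre of its underside, z up along it. Loose.
- balance: two-pan balance, 85 x 270 mm grey base fixed to the table, beam and both pans included; origin at the centre of its underside, its y axis runs along the beam from the right pan to the left pan. The pans stand 110 mm either side of the pivot, always stay level and rise and sink up to 12 mm; nothing on it is higher than the pan rims.
- beam (a joint): tilt of the blue balance beam about the balance's x axis, rad: 0 level, positive when the left (+y) pan is up and the right pan is down, stops at about +-0.11. It moves slowly (damped; takes 1 to 2 s to tip) and returns weakly towards level when empty.
- pan_left_top (a point): centre of the upper face (where a bottle stands) of the pan on the balance's +y side; a round steel dish, flat inside to 29 mm radius, with a rim 4 mm higher; about 81 mm above the table when level.
- pan_right_top (a point): the same for the pan on the balance's -y side.
- holder: aluminium bottle holder, 62 x 104 mm, 37 mm high, fixed to the table; origin at the centre of its underside, z up. Two orange jaws at its +y and -y sides are pressed inwards by springs; a 34 mm bottle pushed down spreads them and is held by their friction: sinking it takes a steady 2 to 6 N, up to 10 N at the entry, and its own weight does not sink it. Two fixed cheeks at +x and -x, 39 mm apart, stand 28 mm high.
- holder_mouth (a point): the point on the holder's vertical axis level with the jaw tops, 37 mm above the table; the bottle goes down along this axis. The jaws' sloping lead-ins start 36 mm apart there and narrow to 31.6 mm over the top 5 mm; the first 9 mm down, while the jaws are being spread, may take a short peak of force. Grip the bottle high: it sinks 10 to 25 mm below this point.
- seat: hidden seat under the jaws, fixed to the holder, same origin (its pose does not tell the pad's height). It carries a round rubber pad, 24 mm wide, for the bottle to stand on, set at an unknown height: top 10 to 25 mm below the jaw tops. Feel for it: pressing on, the force rises above the jaws' steady friction by about 5 N per mm for 1.5 mm, then hard. More than 15 N on the pad damages it.
- mouse: black computer mouse, 118 x 60 x 36 mm, loose bystander; origin at the centre of its underside.

How it is judged:
On the way:
1. both bottles stand released on opposite pans and the beam has tipped to the heavier one ((((horizontal distance between bottle_b and pan_left_top below 0.022 m and contact force between bottle_b and balance above 0.2 N and angle between bottle_b's own z axis and vertical below 0.15 rad) and (horizontal distance between bottle_a and pan_right_top below 0.022 m and contact force between bottle_a and balance above 0.2 N and angle between bottle_a's own z axis and vertical below 0.15 rad) and value of joint beam below -0.07 rad) or ((horizontal distance between bottle_b and pan_right_top below 0.022 m and contact force between bottle_b and balance above 0.2 N and angle between bottle_b's own z axis and vertical below 0.15 rad) and (horizontal distance between bottle_a and pan_left_top below 0.022 m and contact force between bottle_a and balance above 0.2 N and angle between bottle_a's own z axis and vertical below 0.15 rad) and value of joint beam above 0.07 rad)) and contact force between each of bottle_b, bottle_a and the fingers below 0.05 N), for 0.2 s.
At the end, for the whole second after the job is handed in: the heavier bottle stands upright (within 7 degrees) in the holder between the jaws, within 5 mm of its axis, its underside in contact with the seat pad (more than 0.4 N on it), at rest; the lighter bottle stands upright on a pan of the balance (within 22 mm of its centre), at rest; both let go (contact force between bottle_b and seat above 0.4 N and horizontal distance between bottle_b and holder_mouth below 0.005 m and angle between bottle_b's own z axis and vertical below 0.12 rad and linear speed of each of bottle_b, bottle_a below 0.01 m/s and ((horizontal distance between bottle_a and pan_left_top below 0.022 m and contact force between bottle_a and balance above 0.2 N and angle between bottle_a's own z axis and vertical below 0.15 rad) or (horizontal distance between bottle_a and pan_right_top below 0.022 m and contact force between bottle_a and balance above 0.2 N and angle between bottle_a's own z axis and vertical below 0.15 rad))); the robot touches nothing.
It fails at once if more than 15 N between a bottle and the seat pad (contact force between any of bottle_a, bottle_b and seat above 15 N).
It fails at once if more than 20 N between a bottle and the balance (banged or forced down) (contact force between any of bottle_a, bottle_b and balance above 20 N).
It fails at once if a bottle is knocked over (tilted more than 40 degrees) (angle between any of bottle_a, bottle_b's own z axis and vertical above 0.7 rad).
It fails at once if the mouse is moved more than 30 mm (distance of mouse from where it was at the start of the episode above 0.03 m).
It also fails if it takes over 72 s, if anything falls off the work surface, if the arm or the gripper's body presses on something with over 40 N, if the wrist force passes 120 N, or if a joint passes its speed limit or range.

ROBOT

A 6-joint arm with a two-finger parallel gripper is mounted at the origin on a cart in front of the work surface, level with it; the furniture and walls round the work are solid. World frame = base frame: x ahead of the robot, y to its left, z up, the work surface at z = 0. Lengths are in m, angles in rad, forces in N, time in s.
With the tool pointing down it reaches from about 0.25 to 0.725 m from the base axis. Payload 4 kg.
Tool frame: the origin (TCP) lies midway between the tips of the shut fingers; the grasp point (between the pads) lies 19 mm behind it (bot.grip_point_offset is the distance from the TCP to the grasp point, in m); z points along the fingers, y is the line along which they close (so a half turn about z gives the same grasp; the last joint's range is limited). The gripper opens to 85 mm and grips with 20 to 120 N. Pads are 22 mm wide; open, the fingers measure 114 mm over their backs; the gripper's body (76 mm by 85 mm) begins 54 mm behind the grasp point. The pads swing forward as they close: fully open they stand 13 mm farther back than shut.
Start: joints at [1.27, 0.241, 0.005, 1.335, 0, 1.571], TCP at [0.148, 0.478, 0.231] pointing down, gripper open.
Joint ranges: [-2.72, 2.72], [-1.05, 1.87], [-1.09, 1.28], [-1.99, 2.15], [-1.42, 1.44], [-3.14, 3.14]. Speed limits (rad/s): [2.79, 2.79, 3.14, 3.14, 3.14, 3.14].

INTERFACE

Orientations are given as a unit quaternion [x, y, z, w].
In Python, from workcell import bot gives the robot as it stands.
- The arm moves only by the tool step_arm, never from a script. Its argument "targets" is text: rows parted by semicolons, each of 7 numbers parted by spaces: the opening, from -1 (shut) to 1 (fully open), so that 0 is half open, then the shift along the world's x, y, z normalised to -1 to 1, where 1 is 0.5 m, then the turn, a rotation vector about the world's x, y, z normalised to -1 to 1, where 1 is pi/4 rad. In form: gripper x y z wx wy wz; .... A call has 1 to 10 rows; each row is the pose to reach, as a shift and turn from the pose commanded when the call began; what a row does not reach only later rows make up. A row lasts 1/12 s, in which the tool goes at most 41.7 mm and 7.16 degrees, less where a joint would pass 70% of its speed; a pose out of reach is approached as far as the arm can. A call with a number of a shift or a turn outside -1 to 1 is refused whole. A call with a gripper value outside its range is refused whole. The fingers move at their own pace and stop on an object; the grip force is fixed at half the most. Time passes only in rows, so rows that repeat a pose let the fingers close. It gives the time, the measured TCP pose, the force, the opening and the grip force at its end, in the units of the state.
- bot.get_obs(): the state, without advancing time (a new reading comes with each control period).
- bot.camera(name): name is "scene" or "top"; returns the picture (420x560x3 uint8, red, green, blue); there is no depth.
- bot.camera_info(name): a dict with "vertical_fov" (degrees; the focal length in pixels is half the picture's height over the tangent of half this angle, whatever the lens; pixels are square), "cx", "cy" (the principal point, pixels), "pose" (4x4, takes a point from camera to world coordinates). Camera axes: x right, y up, looking along -z (the intrinsics and any distortion apply to the point x, -y, -z); pixel columns grow to the right and rows downward; lengths in m; the calibration is good to about 2 mm. A picture is of the moment at which its call begins. camera_info takes no time and is no camera call.
- bot.job_done(): hands the job in; it is judged then, once.
The state is a dict: "clock": time; "joint_pos": joint angles; "joint_vel": joint speeds; "tau": joint torques, N m; "eef_pos": TCP position; "tool_rot": TCP orientation; "ft_force": force on the tool from outside, world axes, zero at the start; "ft_torque": the same for the moment, N m; "grip_width": finger opening in m; "grasp_force": force on a finger pad.
Only numpy, scipy, OpenCV 4.12 (cv2) and the standard library are available. Lean on these libraries where they do the work, as an engineer would, in place of code of your own. Each camera call takes 0.05 s, during which the arm holds its last target. There are 200 camera calls.

## Working session

There is one attempt and no reset: what is moved stays moved. The work goes in short steps, Python scripts to look and compute and a tool call to move; the robot and the scene stay as the last step left them, time stands still between calls to the robot, and variables do not carry over. Pictures are saved under pics/ and viewed, at most 13 in all, crops included, and the job is handed in when it is done.

Besides the shell and the picture viewer there is one more tool, called as name(argument=value, ...), one argument or row to a line, values as JSON. step_arm: Moves the arm, as the interface text tells. Scaled input: -1 to 1 covers 0.5 m each way for a shift and pi/4 rad each way for a turn. Its arguments: {"type":"object","properties":{"targets":{"type":"string"}},"required":["targets"]}

```bash
mkdir -p pics; cat > h.py <<'E'
import numpy as np, cv2
from workcell import bot
def snap(n,f=None):
    im=bot.camera(n)
    if f: cv2.imwrite('pics/'+f,cv2.cvtColor(im,cv2.COLOR_RGB2BGR))
    return im
def ray(n,u,v):
    i=bot.camera_info(n);P=np.array(i['pose']);f=210/np.tan(np.radians(i['vertical_fov'])/2)
    d=P[:3,:3]@np.array([(u-i['cx'])/f,-(v-i['cy'])/f,-1]);return P[:3,3],d
def onz(n,u,v,z):
    o,d=ray(n,u,v);return o+d*(z-o[2])/d[2]
def proj(n,p):
    i=bot.camera_info(n);P=np.array(i['pose']);f=210/np.tan(np.radians(i['vertical_fov'])/2)
    q=P[:3,:3].T@(np.array(p)-P[:3,3]);return i['cx']+f*q[0]/-q[2],i['cy']-f*q[1]/-q[2]
E
python3 - <<'E'
from h import *
a=snap('top','t.png');b=snap('scene','s.png')
for n in('top','scene'):
    print({k:np.round(v,3).tolist() if k=='pose' else v for k,v in bot.camera_info(n).items()})
    im=a if n=='top' else b
    h=cv2.cvtColor(im,cv2.COLOR_RGB2HSV)
    for nm,m in(('red',((h[...,0]<6)|(h[...,0]>174))&(h[...,1]>150)&(h[...,2]>80)),('orange',(h[...,0]>=8)&(h[...,0]<22)&(h[...,1]>170)&(h[...,2]>150)),('blue',(h[...,0]>100)&(h[...,0]<125)&(h[...,1]>140))):
        c,l,s,ce=cv2.connectedComponentsWithStats(m.astype(np.uint8))
        for k in range(1,c):
            if s[k,4]>25: print(n,nm,s[k],ce[k].round(1),onz(n,*ce[k],0.06).round(3))
print(bot.get_obs())
E
```

```text
{'vertical_fov': 56.29209232161156, 'cx': 282.3188870253735, 'cy': 210.1744349684696, 'pose': [[0.003, 0.99, -0.139, 0.372], [-1.0, 0.005, 0.01, 0.015], [0.01, 0.139, 0.99, 1.068], [0.0, 0.0, 0.0, 1.0]]}
top red [399  39   8   7  40] [402.6  41.8] [ 0.985 -0.326  0.06 ]
top red [367 225   8   8  51] [370.5 228.4] [ 0.466 -0.223  0.06 ]
top red [410 241   8   8  50] [413.6 244.4] [ 0.426 -0.333  0.06 ]
top orange [506  18  29   1  29] [520.  18.] [ 1.06  -0.659  0.06 ]
top orange [502 169   7  18  52] [505.  177.8] [ 0.602 -0.582  0.06 ]
top orange [170 226   7  11  34] [173.1 230.9] [0.458 0.285 0.06 ]
top blue [529  31  31  37 734] [544.6  49.4] [ 0.966 -0.72   0.06 ]
{'vertical_fov': 47.05239306202902, 'cx': 278.03000778703534, 'cy': 216.82792531210757, 'pose': [[0.893, 0.27, -0.359, 0.01], [-0.449, 0.534, -0.716, -0.96], [-0.002, 0.801, 0.599, 0.885], [0.0, 0.0, 0.0, 1.0]]}
scene red [307 273   8   9  56] [310.5 277. ] [ 0.465 -0.228  0.06 ]
scene red [315 308   9  10  71] [319.  312.9] [ 0.424 -0.338  0.06 ]
scene orange [225 182  10   4  32] [229.8 183.6] [0.448 0.252 0.06 ]
sce
[... 405 characters left out ...]
06 ]
{'clock': 0.1, 'joint_pos': array([ 1.26998581e+00,  2.41378027e-01,  3.85506322e-03,  1.33519053e+00,
       -1.23711627e-06,  1.57078383e+00]), 'joint_vel': array([ 0.00138099, -0.00242354,  0.00275107,  0.0001493 ,  0.00041556,
        0.00049878]), 'tau': array([-7.85108587e-04, -3.73136652e+01,  2.53010470e+01,  1.08525853e-02,
       -6.83941198e-05,  8.45704392e-06]), 'eef_pos': array([0.1479804 , 0.47700933, 0.23048032]), 'tool_rot': array([ 1.49832580e-01,  9.88710918e-01, -9.47854632e-04, -1.43027579e-04]), 'ft_force': array([-0.36980374, -0.06007979, -0.32292054]), 'ft_torque': array([0.01507428, 0.01376393, 0.02616327]), 'grasp_force': 0.0, 'grip_width': 0.08537968237196693}
```

View pics/t.png

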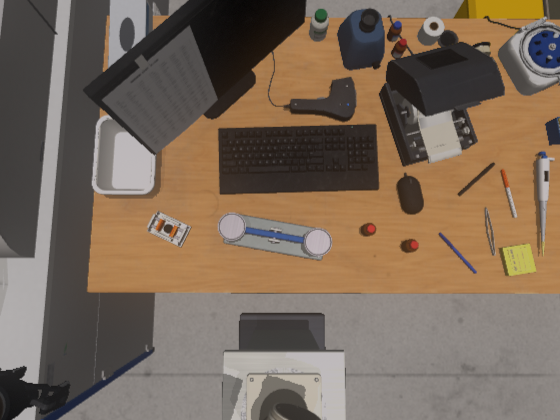

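View pics/s.png

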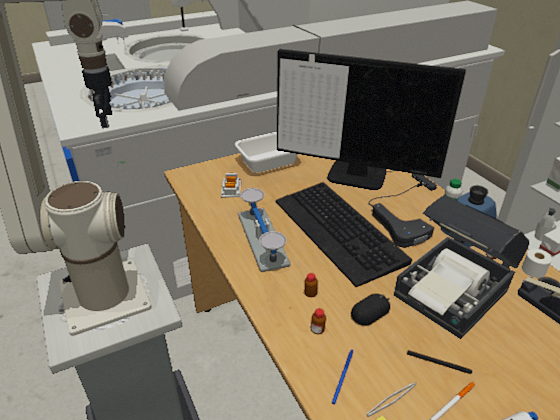

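The top view shows the bottles at (370,228) and (413,244), the pans at (232,228) and (316,241), the holder at (168,229) and the mouse at (410,195). The scene view agrees. Next I'll measure the pans and holder more closely.

```bash
python3 - <<'E'
from h import *
a=cv2.imread('pics/t.png');b=cv2.imread('pics/s.png')
A=cv2.resize(a[205:255,140:200],None,fx=6.6,fy=6.6,interpolation=3)[:300]
B=cv2.resize(b[165:205,205:258],None,fx=7.5,fy=7.5,interpolation=3)[:300]
C=cv2.resize(a[200:265,212:337],None,fx=4,fy=4,interpolation=3)
D=cv2.resize(b[182:270,232:292],None,fx=3,fy=3,interpolation=3)
o=np.zeros((600,800,3),np.uint8)
for im,x,y in((A,0,0),(B,400,0),(C,0,310),(D,560,310)): im=im[:600-y,:800-x];o[y:y+im.shape[0],x:x+im.shape[1]]=im
cv2.imwrite('pics/z1.png',o)
g=cv2.medianBlur(cv2.cvtColor(a[200:265,212:337],cv2.COLOR_BGR2GRAY),3);g=cv2.resize(g,None,fx=4,fy=4,interpolation=2)
c=cv2.HoughCircles(g,3,1.5,200,param1=150,param2=.6,minRadius=40,maxRadius=64)
if c is not None:
  for u,v,r in c[0]: u=(u+.5)/4-.5+212;v=(v+.5)/4-.5+200; print('pan',u,v,r/4,onz('top',u,v,.085).round(4))
for n,im,(x0,y0,x1,y1) in(('top',a,(140,205,200,255)),('scene',b,(205,165,258,205))):
    h=cv2.cvtColor(im[y0:y1,x0:x1],cv2.COLOR_BGR2HSV)
    m=((h[...,0]>=4)&(h[...,0]<16)&(h[...,1]>200)).astype(np.uint8)
    c_,l,s,ce=cv2.connectedComponentsWithStats(m)
    for k in range(1,c_):
        if s[k,4]>4: p=ce[k]+[x0,y0];print(n,s[k],p.round(1),onz(n,*p,.037).round(4))
# caps two-view: cap top centre z .062
print(onz('top',370.5,228.4,.055),onz('top',413.6,244.4,.055),onz('scene',310.5,277,.055),onz('scene',319,312.9,.055))
E
```

```text
pan 276.6875 241.8125 11.125 [0.4295 0.019  0.085 ]
scene [21 12 10 10 46] [230.4 181.2] [0.4672 0.2987 0.037 ]
[ 0.46697637 -0.22404767  0.055     ] [ 0.4260099  -0.33445619  0.055     ] [ 0.46776392 -0.22386041  0.055     ] [ 0.42699311 -0.33391988  0.055     ]
```

View pics/z1.png

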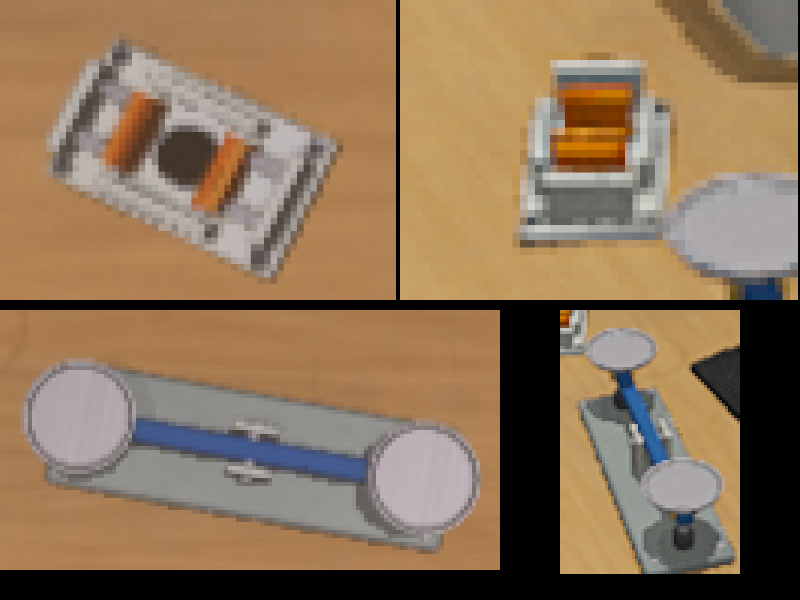

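Crops: pan circles centre at top px (231.6,226.3) and (317.4,241.3), and the holder is yawed about 25°. Next I'll rectify the holder onto the z=0.037 plane to get its axis.

```bash
cat > rect.py <<'E'
from h import *
def rect(n,im,c,yaw,z,half=.07,res=.0005):
    k=np.arange(-half,half,res);Y,X=np.meshgrid(-k,-k) # up=+x right=-y (holder frame)
    cs,sn=np.cos(yaw),np.sin(yaw)
    wx=c[0]+cs*X-sn*Y; wy=c[1]+sn*X+cs*Y
    i=bot.camera_info(n);P=np.array(i['pose']);f=210/np.tan(np.radians(i['vertical_fov'])/2)
    q=(np.stack([wx,wy,np.full_like(wx,z)],-1)-P[:3,3])@P[:3,:3]
    return cv2.remap(im,(i['cx']+f*q[...,0]/-q[...,2]).astype(np.float32),(i['cy']-f*q[...,1]/-q[...,2]).astype(np.float32),cv2.INTER_CUBIC)
E
python3 - <<'E'
from rect import *
a=cv2.imread('pics/t.png');b=cv2.imread('pics/s.png')
for u,v in((231.6,226.3),(317.4,241.3)): print('pan',onz('top',u,v,.085).round(4))
c=onz('top',140+180/6.6-.5,205+153/6.6-.5,.037);print('c',c)
yaw=-np.radians(25.5)
o=[]
for n,im in(('top',a),('scene',b)):
    r=rect(n,im,c,yaw,.037); o.append(r)
    h=cv2.cvtColor(r,cv2.COLOR_BGR2HSV)
    m=((h[...,0]>=4)&(h[...,0]<20)&(h[...,1]>170)).astype(np.uint8)
    m[:80]=0;m[200:]=0;m[:,:60]=0;m[:,220:]=0
    m=cv2.morphologyEx(m,cv2.MORPH_OPEN,np.ones((5,5),np.uint8))
    cn,_=cv2.findContours(m,0,1)
    for q in cn:
        if cv2.contourArea(q)>100: print(n,cv2.contourArea(q),cv2.boundingRect(q),cv2.minAreaRect(q))
r=[cv2.resize(x,(400,400)) for x in o]
o=np.hstack(r)
for x in(200,600): cv2.line(o,(x,0),(x,400),(0,255,0),1)
cv2.line(o,(0,200),(800,200),(0,255,0),1)
cv2.imwrite('pics/z2.png',o)
E
```

```text
pan [0.4679 0.1323 0.085 ]
pan [ 0.4312 -0.0829  0.085 ]
c [0.4682082  0.30804507 0.037     ]
top 818.0 (87, 114, 18, 57) ((95.5, 142.0), (56.0, 17.0), 90.0)
top 1050.0 (167, 113, 24, 56) ((178.5, 140.5), (55.0, 23.0), 90.0)
scene 7026.5 (95, 102, 125, 66) ((157.0, 134.5), (64.99998474121094, 123.99998474121094), 90.0)
```

View pics/z2.png

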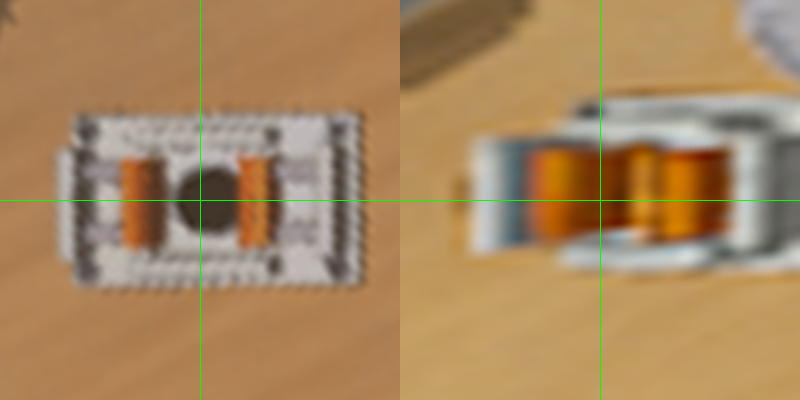

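step_arm(
  targets="0.4 0.32 -0.7 0 0 0 0.908; 0.4 0.32 -0.7 0 0 0 0.908; 0.4 0.32 -0.7 0 0 0 0.908; 0.4 0.32 -0.7 0 0 0 0.908; 0.4 0.32 -0.7 0 0 0 0.908; 0.4 0.32 -0.7 0 0 0 0.908; 0.4 0.32 -0.7 0 0 0 0.908; 0.4 0.32 -0.7 0 0 0 0.908; 0.4 0.32 -0.7 0 0 0 0.908; 0.4 0.32 -0.7 0 0 0 0.908",
)

```text
clock: 0.93
eef_pos: [0.3082, 0.1252, 0.2312]
tool_rot: [-0.205, 0.979, -0.0, 0.0]
ft_force: [0.9, 0.9, -0.1]
grip_width: 0.0596
grasp_force: 0.0
```

step_arm(
  targets="0.4 0.319 -0.702 -0.2 0 0 0.908; 0.4 0.319 -0.702 -0.2 0 0 0.908; 0.4 0.319 -0.702 -0.2 0 0 0.908; 0.4 0.319 -0.702 -0.2 0 0 0.908; 0.4 0.319 -0.702 -0.2 0 0 0.908; 0.4 0.319 -0.702 -0.2 0 0 0.908; 0.4 0.319 -0.702 -0.2 0 0 0.908; 0.4 0.319 -0.702 -0.2 0 0 0.908; 0.4 0.319 -0.702 -0.2 0 0 0.908; 0.4 0.319 -0.702 -0.2 0 0 0.908",
)

```text
clock: 1.77
eef_pos: [0.4523, -0.1903, 0.1404]
tool_rot: [-0.533, 0.846, 0.0, -0.0]
ft_force: [1.0, 0.8, 0.2]
grip_width: 0.0597
grasp_force: 0.0
```

```bash
cat > st.py <<'E'
from h import *
o=bot.get_obs();q=o['tool_rot'];from scipy.spatial.transform import Rotation as R
Y=R.from_quat(q).as_matrix()
print(o['clock'],o['eef_pos'].round(4),'yaw',np.degrees(np.arctan2(Y[1,1],Y[0,1])).round(2),'z',Y[:,2].round(4),'F',o['ft_force'].round(2),o['ft_torque'].round(2),'w',o['grip_width'].round(4),o['grasp_force'],o['joint_pos'].round(2))
E
python3 st.py
```

```text
Traceback (most recent call last):
  File "st.py", line 4, in <module>
    print(o['clock'],o['eef_pos'].round(4),'yaw',np.degrees(np.arctan2(Y[1,1],Y[0,1])).round(2),'z',Y[:,2].round(4),'F',o['ft_force'].round(2),o['ft_torque'].round(2),'w',o['grip_width'].round(4),o['grasp_force'],o['joint_pos'].round(2))
                                                                                                                                                                           ^^^^^^^^^^^^^^^^^^^^^
AttributeError: 'float' object has no attribute 'round'
```

```bash
sed -i "s/o\['grip_width'\].round(4)/o['grip_width']/" st.py
```

step_arm(
  targets="0.4 0 0 0 0 0 0; 0.4 0 0 0 0 0 0; 0.4 0 0 0 0 0 0",
)

```text
clock: 2.02
eef_pos: [0.4513, -0.188, 0.1406]
tool_rot: [-0.533, 0.846, 0.001, -0.001]
ft_force: [-0.4, 0.5, -0.8]
grip_width: 0.0597
grasp_force: 0.0
```

```bash
python3 st.py
```

```text
2.0167 [ 0.4513 -0.188   0.1406] yaw 154.45 z [-0.0022  0.0013 -1.    ] F [-0.37  0.49 -0.75] [-0.03  0.04  0.02] w 0.05969560825571415 0.0 [-0.39  0.28 -0.19  1.11  0.   -1.52]
```

step_arm(
  targets="0.4 0.032 -0.072 0 0 0 0; 0.4 0.032 -0.072 -0.06 0 0 0; 0.4 0.032 -0.072 -0.06 0 0 0;0.4 0.032 -0.072 -0.1 0 0 0; 0.4 0.032 -0.072 -0.15 0 0 0; 0.4 0.032 -0.072 -0.2 0 0 0; 0.4 0.032 -0.072 -0.245 0 0 0; 0.4 0.032 -0.072 -0.245 0 0 0; 0.4 0.032 -0.072 -0.245 0 0 0",
)

```text
clock: 2.77
eef_pos: [0.4671, -0.2226, 0.0191]
tool_rot: [-0.534, 0.845, 0.001, -0.001]
ft_force: [0.2, 0.8, 0.5]
grip_width: 0.0598
grasp_force: 0.0
```

step_arm(
  targets="0 0 0 0 0 0 0; -0.2 0 0 0 0 0 0; -0.4 0 0 0 0 0 0; -0.5 0 0 0 0 0 0; -0.5 0 0 0 0 0 0; -0.5 0 0 0 0 0 0; -0.5 0 0 0 0 0 0",
)

```text
clock: 3.35
eef_pos: [0.4698, -0.2248, 0.0212]
tool_rot: [-0.534, 0.846, -0.002, 0.001]
ft_force: [-1.1, 1.6, 5.8]
grip_width: 0.0315
grasp_force: 59.0
```

```bash
python3 st.py
```

```text
3.35 [ 0.4698 -0.2248  0.0212] yaw 154.49 z [ 0.0041 -0.0011 -1.    ] F [-1.14  1.64  5.79] [ 0.29  0.12 -0.03] w 0.031483421396283726 58.994941650889814 [-0.45  0.47 -0.26  0.84  0.   -1.57]
```

step_arm(
  targets="-0.5 0 0 0.02 0 0 0; -0.5 0 0 0.08 0 0 0; -0.5 0 0 0.16 0 0 0; -0.5 0 0 0.24 0 0 0; -0.5 0 0 0.3 0 0 0; -0.5 0 0 0.3 0 0 0; -0.5 0 0 0.3 0 0 0; -0.5 0 0 0.3 0 0 0",
)

```text
clock: 4.02
eef_pos: [0.4677, -0.2243, 0.169]
tool_rot: [-0.533, 0.846, -0.0, -0.0]
ft_force: [0.7, 0.6, -2.3]
grip_width: 0.0318
grasp_force: 59.9
```

```bash
python3 st.py; python3 - <<'E'
from h import *
a=snap('scene');o=bot.get_obs()['eef_pos'];u,v=map(int,proj('scene',o));print(u,v)
r=a[v-80:v+60,u-70:u+70]
cv2.imwrite('pics/g1.png',cv2.cvtColor(cv2.resize(r,None,fx=4,fy=4,interpolation=2),cv2.COLOR_RGB2BGR))
E
```

```text
4.0167 [ 0.4677 -0.2243  0.169 ] yaw 154.48 z [-0.e+00 -1.e-04 -1.e+00] F [ 0.69  0.57 -2.35] [-0.05  0.05  0.03] w 0.03183708103258328 59.85732233617455 [-0.45  0.31 -0.06  1.19 -0.   -1.57]
312 241
```

View pics/g1.png

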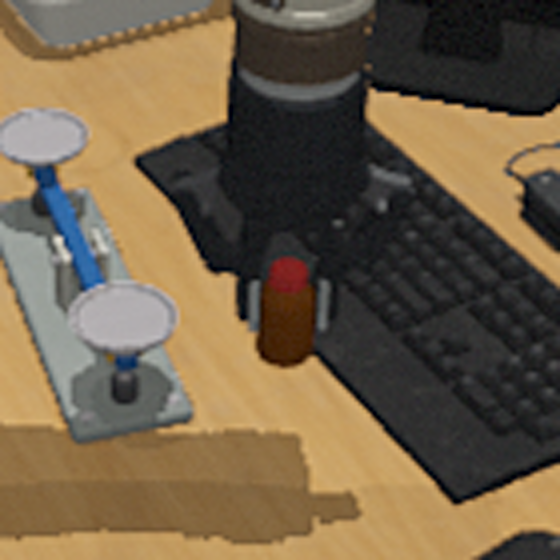

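step_arm(
  targets="-0.5 0 0.04 0 0 0 0; -0.5 0 0.1 0 0 0 0; -0.5 0 0.18 0 0 0 0; -0.5 0 0.26 0 0 0 0; -0.5 0 0.34 0 0 0 0; -0.5 0 0.42 0 0 0 0; -0.5 0 0.5 0 0 0 0; -0.5 0 0.58 0 0 0 0; -0.5 0 0.65 0 0 0 0; -0.5 0 0.69 0 0 0 0",
)

```text
clock: 4.9
eef_pos: [0.4664, 0.1237, 0.1669]
tool_rot: [-0.535, 0.845, 0.001, -0.002]
ft_force: [0.8, 0.8, -0.3]
grip_width: 0.0316
grasp_force: 59.8
```

step_arm(
  targets="-0.5 0 0.023 0 0 0 0; -0.5 0 0.023 -0.02 0 0 0; -0.5 0 0.023 -0.04 0 0 0; -0.5 0 0.023 -0.06 0 0 0; -0.5 0 0.023 -0.08 0 0 0; -0.5 0 0.023 -0.1 0 0 0; -0.5 0 0.023 -0.11 0 0 0; -0.5 0 0.023 -0.11 0 0 0; -0.5 0 0.023 -0.11 0 0 0",
)

```text
clock: 5.65
eef_pos: [0.468, 0.1315, 0.1134]
tool_rot: [-0.533, 0.846, 0.0, -0.0]
ft_force: [0.9, -0.2, -1.1]
grip_width: 0.0314
grasp_force: 59.8
```

```bash
python3 st.py; python3 - <<'E'
from h import *
a=snap('scene')
cv2.imwrite('pics/g2.png',cv2.cvtColor(cv2.resize(a[120:270,200:380],None,fx=4,fy=4,interpolation=2),cv2.COLOR_RGB2BGR))
E
```

```text
5.65 [0.468  0.1315 0.1134] yaw 154.43 z [-9.e-04 -3.e-04 -1.e+00] F [ 0.85 -0.17 -1.05] [-0.06 -0.03 -0.02] w 0.03143653904691003 59.81330883689225 [ 0.27  0.3  -0.24  1.03 -0.   -0.85]
```

View pics/g2.png

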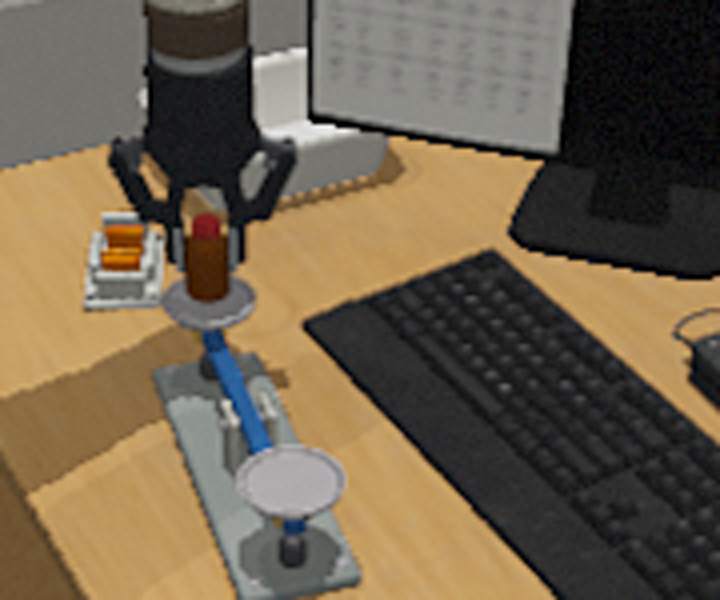

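Bottle hangs upright over the left pan (crop px 208,290), about 11 mm above it. I'll lower it gently.

step_arm(
  targets="-0.5 0 0.002 -0.006 0 0 0; -0.5 0 0.002 -0.012 0 0 0; -0.5 0 0.002 -0.018 0 0 0; -0.5 0 0.002 -0.021 0 0 0; -0.5 0 0.002 -0.023 0 0 0; -0.5 0 0.002 -0.025 0 0 0; -0.5 0 0.002 -0.025 0 0 0; -0.5 0 0.002 -0.025 0 0 0",
)

```text
clock: 6.37
eef_pos: [0.4682, 0.1331, 0.1013]
tool_rot: [-0.534, 0.846, -0.0, 0.0]
ft_force: [0.5, 0.4, -1.0]
grip_width: 0.0312
grasp_force: 59.8
```

```bash
python3 st.py
```

```text
6.3667 [0.4682 0.1331 0.1013] yaw 154.49 z [ 0.  0. -1.] F [ 0.53  0.38 -0.99] [ 0.01 -0.02 -0.07] w 0.031220270355368368 59.81862237676978 [ 0.28  0.31 -0.25  1.   -0.   -0.85]
```

step_arm(
  targets="-0.5 0 0 -0.003 0 0 0; -0.5 0 0 -0.005 0 0 0; -0.5 0 0 -0.005 0 0 0; -0.5 0 0 -0.005 0 0 0; -0.25 0 0 -0.005 0 0 0; -0.1 0 0 -0.005 0 0 0; 0.1 0 0 -0.005 0 0 0; 0.4 0 0 -0.005 0 0 0; 0.4 0 0 -0.005 0 0 0; 0.4 0 0 -0.005 0 0 0",
)

```text
clock: 7.2
eef_pos: [0.4683, 0.1331, 0.0989]
tool_rot: [-0.534, 0.846, -0.0, 0.0]
ft_force: [0.0, -0.1, 0.4]
grip_width: 0.0595
grasp_force: 0.0
```

step_arm(
  targets="0.4 0 0 0 0 0 0; 0.4 0 0 0.03 0 0 0; 0.4 0 0 0.08 0 0 0; 0.4 0 0 0.16 0 0 0; 0.4 0 0 0.16 0 0 0; 0.4 0 -0.1 0.16 0 0 0; 0.4 0 -0.18 0.16 0 0 0; 0.4 0 -0.26 0.16 0 0 0; 0.4 0 -0.34 0.16 0 0 0; 0.4 0 -0.42 0.16 0 0 0",
)

```text
clock: 8.03
eef_pos: [0.4681, -0.0769, 0.1791]
tool_rot: [-0.534, 0.846, -0.0, 0.0]
ft_force: [0.2, 0.3, -0.5]
grip_width: 0.0598
grasp_force: 0.0
```

```bash
python3 st.py; python3 - <<'E'
from h import *
a=snap('scene')
cv2.imwrite('pics/g3.png',cv2.cvtColor(cv2.resize(a[160:340,200:380],None,fx=3.3,fy=3.3,interpolation=2),cv2.COLOR_RGB2BGR))
E
```

```text
8.0333 [ 0.4681 -0.0769  0.1791] yaw 154.53 z [ 1.2e-03 -1.0e-04 -1.0e+00] F [ 0.22  0.31 -0.48] [-0.02 -0.05 -0.02] w 0.05978514299286178 0.0 [-0.16  0.22 -0.16  1.19  0.   -1.29]
```

View pics/g3.png

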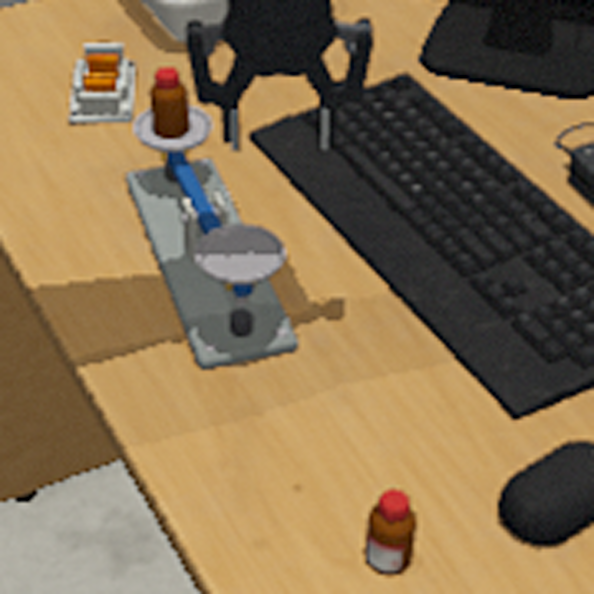

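Bottle 1 stands on the left pan (crop 170,110) and that pan has sunk. Next is bottle 2.

step_arm(
  targets="0.4 -0.02 -0.08 0 0 0 0; 0.4 -0.04 -0.16 0 0 0 0; 0.4 -0.055 -0.24 0 0 0 0; 0.4 -0.07 -0.32 -0.03 0 0 0; 0.4 -0.083 -0.4 -0.06 0 0 0; 0.4 -0.083 -0.47 -0.1 0 0 0; 0.4 -0.083 -0.515 -0.13 0 0 0; 0.4 -0.083 -0.515 -0.14 0 0 0; 0.4 -0.083 -0.515 -0.14 0 0 0; 0.4 -0.083 -0.515 -0.14 0 0 0",
)

```text
clock: 8.92
eef_pos: [0.4264, -0.332, 0.1084]
tool_rot: [-0.534, 0.846, 0.001, -0.0]
ft_force: [-0.3, 0.1, 0.2]
grip_width: 0.0596
grasp_force: 0.0
```

step_arm(
  targets="0.4 0 0 -0.04 0 0 0; 0.4 0 0 -0.09 0 0 0; 0.4 0 0 -0.14 0 0 0; 0.4 0 0 -0.18 0 0 0; 0.4 0 0 -0.18 0 0 0; 0.1 0 0 -0.18 0 0 0; -0.2 0 0 -0.18 0 0 0; -0.5 0 0 -0.18 0 0 0; -0.5 0 0 -0.18 0 0 0; -0.5 0 0 -0.18 0 0 0",
)

```text
clock: 9.75
eef_pos: [0.4282, -0.3332, 0.0212]
tool_rot: [-0.534, 0.846, -0.002, 0.001]
ft_force: [-0.5, 3.3, 7.1]
grip_width: 0.0315
grasp_force: 60.0
```

step_arm(
  targets="-0.5 0 0 0 0 0 0; -0.5 0 0 0 0 0 0; -0.5 0 0 0 0 0 0",
)

```text
clock: 10.0
eef_pos: [0.4282, -0.3332, 0.0212]
tool_rot: [-0.534, 0.846, -0.002, 0.001]
ft_force: [-0.7, 1.2, 7.7]
grip_width: 0.0305
grasp_force: 60.0
```

```bash
python3 st.py
```

```text
10.0 [ 0.4282 -0.3332  0.0212] yaw 154.5 z [ 0.0037 -0.0015 -1.    ] F [-0.68  1.19  7.71] [ 0.5   0.21 -0.01] w 0.03049772716341849 60.03750007075723 [-0.66  0.5  -0.2   0.86  0.   -1.79]
```

step_arm(
  targets="-0.5 0 0 0.02 0 0 0; -0.5 0 0 0.08 0 0 0; -0.5 0 0 0.16 0 0 0; -0.5 0 0 0.24 0 0 0; -0.5 0 0.04 0.3 0 0 0; -0.5 0 0.1 0.3 0 0 0; -0.5 0 0.18 0.3 0 0 0; -0.5 0 0.26 0.3 0 0 0; -0.5 0 0.34 0.3 0 0 0; -0.5 0 0.4 0.3 0 0 0",
)

```text
clock: 10.83
eef_pos: [0.4261, -0.1304, 0.1699]
tool_rot: [-0.534, 0.846, -0.0, 0.001]
ft_force: [-0.6, -0.0, -1.8]
grip_width: 0.0312
grasp_force: 59.7
```

```bash
python3 st.py
```

```text
10.8333 [ 0.4261 -0.1304  0.1699] yaw 154.52 z [ 1.1e-03  3.0e-04 -1.0e+00] F [-0.61 -0.04 -1.82] [ 0.01  0.   -0.02] w 0.031201776542904753 59.745827328879386 [-0.3   0.17 -0.25  1.15  0.   -1.42]
```

step_arm(
  targets="-0.5 0.01 0.05 0 0 0 0; -0.5 0.01 0.085 0 0 0 0; -0.5 0.01 0.095 0 0 0 0; -0.5 0.01 0.095 -0.03 0 0 0; -0.5 0.01 0.095 -0.06 0 0 0; -0.5 0.01 0.095 -0.085 0 0 0; -0.5 0.01 0.095 -0.1 0 0 0; -0.5 0.01 0.095 -0.106 0 0 0; -0.5 0.01 0.095 -0.11 0 0 0; -0.5 0.01 0.095 -0.113 0 0 0",
)

```text
clock: 11.67
eef_pos: [0.4319, -0.0857, 0.1128]
tool_rot: [-0.533, 0.846, -0.0, 0.0]
ft_force: [-0.4, -0.0, -0.0]
grip_width: 0.0305
grasp_force: 60.0
```

step_arm(
  targets="-0.5 0 0 -0.002 0 0 0; -0.5 0 0 -0.004 0 0 0; -0.5 0 0 -0.004 0 0 0; -0.5 0 0 -0.004 0 0 0",
)

```text
clock: 12.0
eef_pos: [0.4322, -0.0855, 0.1107]
tool_rot: [-0.533, 0.846, -0.001, 0.0]
ft_force: [-0.5, 0.3, -1.4]
grip_width: 0.031
grasp_force: 59.9
```

```bash
python3 st.py;python3 - <<'E'
from h import *
a=snap('scene')
cv2.imwrite('pics/g4.png',cv2.cvtColor(cv2.resize(a[160:280,210:330],None,fx=5,fy=5,interpolation=2),cv2.COLOR_RGB2BGR))
E
```

```text
12.0 [ 0.4322 -0.0855  0.1107] yaw 154.48 z [ 1.2e-03 -5.0e-04 -1.0e+00] F [-0.53  0.3  -1.35] [-0.2  -0.01 -0.01] w 0.030989423158351185 59.91730648675002 [-0.2   0.22 -0.36  0.99 -0.   -1.32]
```

View pics/g4.png

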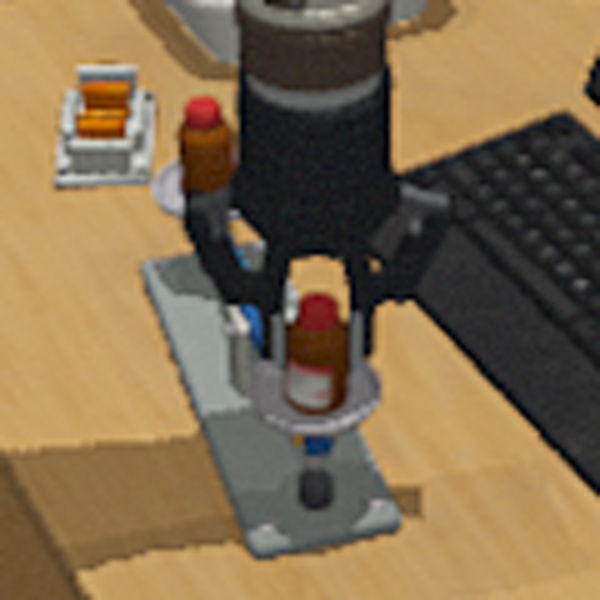

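Bottle 2 is at the right pan (crop 316,405), upright and in light contact. I'll release it and back away.

step_arm(
  targets="-0.5 0 0 -0.002 0 0 0; -0.25 0 0 -0.002 0 0 0; -0.1 0 0 -0.002 0 0 0; 0.1 0 0 -0.002 0 0 0; 0.4 0 0 -0.002 0 0 0; 0.4 0 0 -0.002 0 0 0; 0.4 0 0 0.01 0 0 0; 0.4 0 0 0.06 0 0 0; 0.4 0 0 0.12 0 0 0; 0.4 0 0 0.2 0 0 0",
)

```text
clock: 12.88
eef_pos: [0.4297, -0.0848, 0.2097]
tool_rot: [-0.534, 0.846, 0.002, -0.002]
ft_force: [1.4, -0.6, -0.8]
grip_width: 0.0595
grasp_force: 0.0
```

step_arm(
  targets="0.4 0 0 0 0 0 0; 0.4 0.1 0 0 0 0 0; 0.4 0.1 0 0 0 0 0; 0.4 0.1 0 0 0 0 0; 0.4 0.1 0 0 0 0 0; 0.4 0.1 0 0 0 0 0; 0.4 0.1 0 0 0 0 0; 0.4 0.1 0 0 0 0 0; 0.4 0.1 0 0 0 0 0; 0.4 0.1 0 0 0 0 0",
)

```text
clock: 13.72
eef_pos: [0.4814, -0.0853, 0.2105]
tool_rot: [-0.533, 0.846, -0.0, 0.0]
ft_force: [0.6, -0.8, 0.8]
grip_width: 0.0597
grasp_force: 0.0
```

step_arm(
  targets="0.4 0 0 0 0 0 0; 0.4 0 0 0 0 0 0; 0.4 0 0 0 0 0 0; 0.4 0 0 0 0 0 0; 0.4 0 0 0 0 0 0; 0.4 0 0 0 0 0 0; 0.4 0 0 0 0 0 0; 0.4 0 0 0 0 0 0; 0.4 0 0 0 0 0 0; 0.4 0 0 0 0 0 0",
)

```text
clock: 14.55
eef_pos: [0.4817, -0.0853, 0.2103]
tool_rot: [-0.534, 0.846, -0.0, 0.0]
ft_force: [-0.3, -0.4, 0.3]
grip_width: 0.0598
grasp_force: 0.0
```

```bash
cat > caps.py <<'E'
from h import *
def caps(n,im):
    h=cv2.cvtColor(im,cv2.COLOR_RGB2HSV)
    m=(((h[...,0]<6)|(h[...,0]>174))&(h[...,1]>150)&(h[...,2]>80)).astype(np.uint8)
    c,l,s,ce=cv2.connectedComponentsWithStats(m)
    return [ce[k] for k in range(1,c) if s[k,4]>20]
def tri(p,q):
    o1,d1=ray('top',*p);o2,d2=ray('scene',*q)
    t=np.linalg.lstsq(np.stack([d1,-d2],1),o2-o1,rcond=None)[0]
    a,b=o1+t[0]*d1,o2+t[1]*d2
    return ((a+b)/2).round(4),np.linalg.norm(a-b).round(4)
E
python3 st.py;python3 - <<'E'
from caps import *
a=snap('scene','s2.png');t=snap('top','t2.png')
ct,cs=caps('top',t),caps('scene',a)
for p in ct:
    for q in cs:
        x,e=tri(p,q)
        if e<.01: print(p.round(1),q.round(1),x,e)
cv2.imwrite('pics/g5.png',cv2.cvtColor(np.hstack([cv2.resize(a[165:275,215:315],(400,440),interpolation=2),cv2.resize(t[195:265,220:330],(400,440),interpolation=2)]),cv2.COLOR_RGB2BGR))
E
```

```text
14.55 [ 0.4817 -0.0853  0.2103] yaw 154.48 z [ 0.  0. -1.] F [-0.29 -0.38  0.33] [-0.02  0.01 -0.02] w 0.05981705829449916 0.0 [-0.18  0.23 -0.06  1.28  0.   -1.3 ]
[227.7 224.5] [250.  176.1] [0.4667 0.1337 0.1483] 0.0019
```

View pics/g5.png

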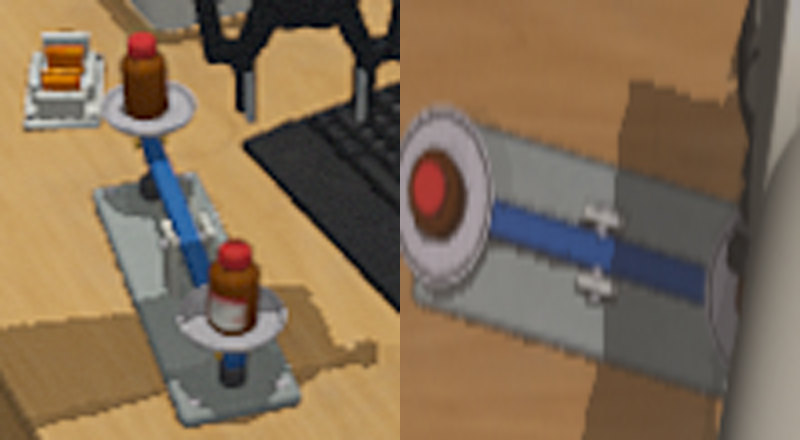

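Left bottle's cap is at z=0.148, so its pan is up and the right bottle is the heavier one. I'll grasp it.

step_arm(
  targets="0.04 -0.05 0 0 0 0 0; 0.04 -0.1 0 0 0 0 0; 0.04 -0.1 0 0 0 0 0; 0.04 -0.1 0 -0.04 0 0 0; 0.04 -0.1 0 -0.08 0 0 0; 0.04 -0.1 0 -0.11 0 0 0; 0.04 -0.1 0 -0.11 0 0 0; 0.04 -0.1 0 -0.11 0 0 0",
)

```text
clock: 15.32
eef_pos: [0.4314, -0.0852, 0.155]
tool_rot: [-0.534, 0.846, 0.001, -0.001]
ft_force: [-0.2, -0.3, 0.1]
grip_width: 0.0445
grasp_force: 0.0
```

```bash
python3 st.py
```

```text
15.3167 [ 0.4314 -0.0852  0.155 ] yaw 154.49 z [-1.6e-03  3.0e-04 -1.0e+00] F [-0.19 -0.3   0.06] [ 0.04 -0.01  0.02] w 0.04454169515724725 0.0 [-0.19  0.18 -0.28  1.11  0.   -1.32]
```

Down 65 mm to TCP 0.090, then close in small steps.

step_arm(
  targets="0.04 0 0 -0.03 0 0 0; 0.04 0 0 -0.06 0 0 0; 0.04 0 0 -0.09 0 0 0; 0.04 0 0 -0.115 0 0 0; 0.04 0 0 -0.13 0 0 0; 0.04 0 0 -0.13 0 0 0; -0.1 0 0 -0.13 0 0 0; -0.2 0 0 -0.13 0 0 0; -0.5 0 0 -0.128 0 0 0; -0.5 0 0 -0.126 0 0 0",
)

```text
clock: 16.15
eef_pos: [0.4324, -0.0854, 0.0931]
tool_rot: [-0.534, 0.846, -0.001, 0.001]
ft_force: [-0.3, -0.7, -0.6]
grip_width: 0.0309
grasp_force: 59.1
```

step_arm(
  targets="-0.5 0 0 0 0 0 0; -0.5 0 0 0.002 0 0 0; -0.5 0 0 0.004 0 0 0",
)

```text
clock: 16.4
eef_pos: [0.4319, -0.0853, 0.0945]
tool_rot: [-0.534, 0.846, -0.0, 0.0]
ft_force: [0.5, 0.5, -0.8]
grip_width: 0.031
grasp_force: 59.2
```

```bash
python3 st.py
```

```text
16.4 [ 0.4319 -0.0853  0.0945] yaw 154.49 z [ 5.e-04 -1.e-04 -1.e+00] F [ 0.53  0.48 -0.82] [ 0.01 -0.11 -0.02] w 0.030954716696262922 59.151632686844096 [-0.2   0.24 -0.38  0.95 -0.   -1.32]
```

step_arm(
  targets="-0.5 0 0 0.02 0 0 0; -0.5 0 0 0.07 0 0 0; -0.5 0 0 0.14 0 0 0; -0.5 0 0 0.2 0 0 0; -0.5 0 0 0.24 0 0 0; -0.5 0.01 0.04 0.24 0 0 0; -0.5 0.02 0.1 0.24 0 0 0; -0.5 0.03 0.18 0.24 0 0 0; -0.5 0.035 0.26 0.24 0 0 0; -0.5 0.04 0.32 0.24 0 0 0",
)

```text
clock: 17.23
eef_pos: [0.4512, 0.077, 0.2141]
tool_rot: [-0.534, 0.846, 0.0, -0.0]
ft_force: [0.1, -0.3, -2.0]
grip_width: 0.0309
grasp_force: 59.6
```

```bash
python3 st.py
```

```text
17.2333 [0.4512 0.077  0.2141] yaw 154.52 z [-6.e-04  7.e-04 -1.e+00] F [ 0.09 -0.29 -1.97] [-0.01 -0.07 -0.  ] w 0.030938071772868746 59.582824510289356 [ 0.17  0.17 -0.13  1.27  0.   -0.96]
```

step_arm(
  targets="-0.5 0.006 0.08 0 0 0 0; -0.5 0.012 0.16 0 0 0 0; -0.5 0.02 0.24 0 0 0 0; -0.5 0.028 0.32 0 0 0 0; -0.5 0.034 0.4 0 0 0 0; -0.5 0.038 0.45 0 0 0 0; -0.5 0.038 0.469 -0.04 0 0 0; -0.5 0.038 0.469 -0.1 0 0 0; -0.5 0.038 0.469 -0.16 0 0 0; -0.5 0.038 0.469 -0.2 0 0 0",
)

```text
clock: 18.07
eef_pos: [0.4688, 0.3087, 0.1109]
tool_rot: [-0.534, 0.846, -0.0, -0.002]
ft_force: [-0.8, -0.5, -2.8]
grip_width: 0.0313
grasp_force: 59.6
```

step_arm(
  targets="-0.5 0 0 -0.01 0 0 0; -0.5 0 0 -0.026 0 0 0; -0.5 0 0 -0.034 0 0 0; -0.5 0 0 -0.034 0 0 0; -0.5 0 0 -0.034 0 0 0",
)

```text
clock: 18.48
eef_pos: [0.4715, 0.3096, 0.0984]
tool_rot: [-0.533, 0.846, 0.0, 0.001]
ft_force: [0.6, 0.2, -1.6]
grip_width: 0.0312
grasp_force: 59.6
```

```bash
python3 st.py;python3 - <<'E'
from caps import *
a=snap('scene','s3.png');t=snap('top','t3.png')
print(caps('top',t),caps('scene',a))
for q in caps('scene',a): print(onz('scene',*q,.13))
cv2.imwrite('pics/g6.png',cv2.cvtColor(np.hstack([cv2.resize(a[145:205,200:260],(400,400),interpolation=2),cv2.resize(t[200:260,140:200],(400,400),interpolation=2)]),cv2.COLOR_RGB2BGR))
E
```

```text
18.4833 [0.4715 0.3096 0.0984] yaw 154.47 z [ 0.0018  0.0011 -1.    ] F [ 0.55  0.19 -1.64] [-0.01 -0.04 -0.01] w 0.03116310265292552 59.58276002376806 [ 0.58  0.45 -0.05  1.07 -0.   -0.54]
[array([402.6  ,  41.825]), array([229.        , 225.28571429])] [array([229.30769231, 154.65384615]), array([250. , 183.5])]
[0.47268768 0.30663424 0.13      ]
[0.46264799 0.12356698 0.13      ]
```

View pics/g6.png

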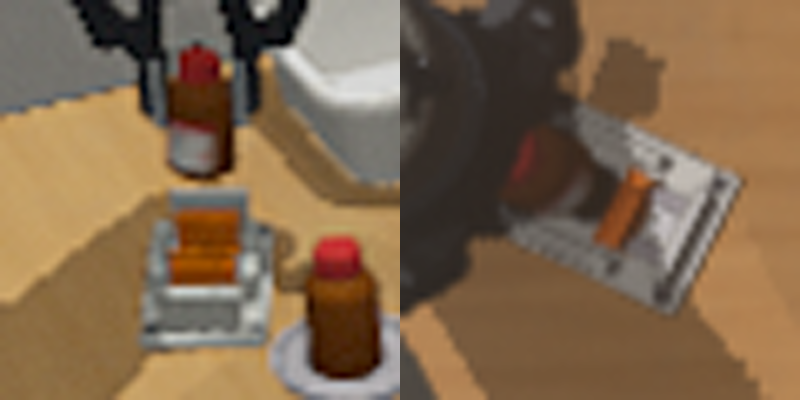

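```bash
python3 - <<'E'
from caps import *
import cv2
from rect import rect
P=bot.get_obs()['eef_pos']
for z in(.13,.1,.075,.037,.03): print(z,np.round(proj('scene',[P[0],P[1],z]),2),np.round(proj('top',[P[0],P[1],z]),2))
hx=np.array([.903,-.4305,0]);print('px per 10mm hx',np.array(proj('scene',[*P[:2],.037]+.01*hx))-proj('scene',[*P[:2],.037]))
a=cv2.imread('pics/s3.png');h=cv2.cvtColor(a,cv2.COLOR_BGR2HSV)
s=h[...,1].astype(int)
print('jaw rows');
for v in range(175,190):
    r=(h[v,215:245,0]>=4)&(h[v,215:245,0]<17)&(s[v,215:245]>195)
    w=np.where(r)[0]+215
    print(v,(w.min(),w.max()) if len(w) else '')
for v in range(151,174):
    b=a[v,215:245].astype(int)
    print(v,' '.join(f'{x[2]-x[0]:4d}' for x in b[4:24]))
E
```

```text
0.13 [228.62 154.3 ] [155.21 222.58]
0.1 [229.22 162.53] [158.98 223.89]
0.075 [229.7  169.24] [161.95 224.92]
0.037 [230.42 179.21] [166.19 226.39]
0.03 [230.55 181.01] [166.94 226.65]
px per 10mm hx [ 3.05298782 -0.03982542]
jaw rows
175 
176 
177 (np.int64(227), np.int64(235))
178 (np.int64(227), np.int64(234))
179 (np.int64(227), np.int64(234))
180 (np.int64(227), np.int64(234))
181 (np.int64(227), np.int64(235))
182 (np.int64(227), np.int64(235))
183 (np.int64(226), np.int64(234))
184 (np.int64(226), np.int64(234))
185 (np.int64(226), np.int64(234))
186 (np.int64(226), np.int64(234))
187 (np.int64(226), np.int64(228))
188 
189 
151   -2   -6   -7   -1    1    8    6    4    1    1   10    1   -2    2    7    4   -4   -3   -3   -9
152   -5   -6   -3    2   -4    2    3    4   36   66   96   67   53   21    3    3   -6   -4   -6  -11
153    5   -4   -4   -4   -1   -2    1   16   98  104   99   99  106   61    3    0   -8   -3   -9   11
154    8    3   -4   -2   -3   -3    1   17   96   95   92   94   97   93   57   43   -8   -3   -8   39
155    9    8   -3    0   -1   -4   -3   12
[... 1232 characters left out ...]
8   92   37   -1    5    5    9   16   28   41   57   44   80   90   88   92
168   97   98  100   97   98   93   36   -1    4    7   15   31   39   40   54   44   72   93   94   92
169  100  101  100  103   99   93   47    1    1    2    8   18   27   42   53   36   77   96   94   93
170   99  100   99  100   99   97   92   44    8   15   17   18   30   45   41   55   89   98   94   95
171   97   99   98   98  100  101  100   99   85   59   36   38   44   66   87   94   99   98   95   95
172   96   98   98   99  100  106  105  110  110  109  103   91   92   92   90   88   87   84   92   95
173   96   98   99   99  104  103   56   31   36   37   30   21   21   20   22   24   21   26   68   98
```

Scene columns: bottle (229.5, predicted 230.6 once lowered) against jaws (230.4), so x is within 1 mm. I'll shift y by +1.3 mm and lower to just above the jaws.

step_arm(
  targets="-0.5 0 0.0026 -0.01 0 0 0; -0.5 0 0.0026 -0.03 0 0 0; -0.5 0 0.0026 -0.05 0 0 0; -0.5 0 0.0026 -0.06 0 0 0; -0.5 0 0.0026 -0.065 0 0 0; -0.5 0 0.0026 -0.065 0 0 0; -0.5 0 0.0026 -0.065 0 0 0",
)

```text
clock: 19.17
eef_pos: [0.4705, 0.3104, 0.0644]
tool_rot: [-0.534, 0.846, -0.0, -0.0]
ft_force: [-0.1, 0.1, -0.4]
grip_width: 0.0307
grasp_force: 59.6
```

```bash
python3 st.py
```

```text
19.1667 [0.4705 0.3104 0.0644] yaw 154.49 z [-6.e-04 -4.e-04 -1.e+00] F [-0.09  0.13 -0.37] [-0.01 -0.04  0.04] w 0.03071862980030241 59.574854694656096 [ 0.58  0.49 -0.09  0.99 -0.   -0.54]
```

step_arm(
  targets="-0.5 0.0015 0.001 -0.003 0 0 0; -0.5 0.0015 0.001 -0.006 0 0 0; -0.5 0.0015 0.001 -0.006 0 0 0",
)

```text
clock: 19.42
eef_pos: [0.4716, 0.3111, 0.0618]
tool_rot: [-0.533, 0.846, 0.0, 0.0]
ft_force: [0.7, -0.3, -1.3]
grip_width: 0.0309
grasp_force: 59.6
```

step_arm(
  targets="-0.5 0 0 -0.003 0 0 0; -0.5 0 0 -0.006 0 0 0; -0.5 0 0 -0.006 0 0 0",
)

```text
clock: 19.67
eef_pos: [0.4715, 0.3112, 0.0587]
tool_rot: [-0.534, 0.846, 0.0, 0.0]
ft_force: [0.9, 0.2, -2.3]
grip_width: 0.0308
grasp_force: 59.7
```

```bash
python3 st.py
```

```text
19.6667 [0.4715 0.3112 0.0587] yaw 154.49 z [ 2.e-04  3.e-04 -1.e+00] F [ 0.88  0.17 -2.3 ] [ 0.06 -0.09  0.05] w 0.030844004336922356 59.66323079774156 [ 0.58  0.5  -0.09  0.98  0.   -0.54]
```

step_arm(
  targets="-0.5 0 0 -0.002 0 0 0; -0.5 0 0 -0.004 0 0 0; -0.5 0 0 -0.004 0 0 0",
)

```text
clock: 19.92
eef_pos: [0.4719, 0.3116, 0.0571]
tool_rot: [-0.534, 0.846, 0.0, 0.001]
ft_force: [1.4, 1.5, -0.1]
grip_width: 0.0309
grasp_force: 59.7
```

step_arm(
  targets="-0.5 0 0 -0.002 0 0 0; -0.5 0 0 -0.004 0 0 0; -0.5 0 0 -0.004 0 0 0",
)

```text
clock: 20.17
eef_pos: [0.4723, 0.312, 0.0554]
tool_rot: [-0.534, 0.846, 0.0, 0.001]
ft_force: [2.4, 3.7, 1.0]
grip_width: 0.0306
grasp_force: 59.9
```

```bash
python3 st.py
```

```text
20.1667 [0.4723 0.312  0.0554] yaw 154.5 z [ 0.0019  0.002  -1.    ] F [2.39 3.71 1.01] [ 0.72 -0.29 -0.08] w 0.030632158192889596 59.94618725613691 [ 0.58  0.5  -0.1   0.97  0.   -0.54]
```

The lateral force (+y') says the near jaw is touching first, so I'll shift about 1.5 mm in +y'.

step_arm(
  targets="-0.5 0.0014 0.0028 0 0 0 0; -0.5 0.0014 0.0028 0 0 0 0; -0.5 0.0014 0.0028 0 0 0 0",
)

```text
clock: 20.42
eef_pos: [0.4723, 0.3125, 0.0548]
tool_rot: [-0.534, 0.846, -0.0, 0.0]
ft_force: [1.2, 1.8, 1.0]
grip_width: 0.031
grasp_force: 59.9
```

step_arm(
  targets="-0.5 0 0 -0.002 0 0 0; -0.5 0 0 -0.003 0 0 0; -0.5 0 0 -0.003 0 0 0",
)

```text
clock: 20.67
eef_pos: [0.4724, 0.3127, 0.0535]
tool_rot: [-0.534, 0.846, 0.0, 0.0]
ft_force: [1.6, 1.9, 1.5]
grip_width: 0.0311
grasp_force: 60.1
```

```bash
python3 st.py
```

```text
20.6667 [0.4724 0.3127 0.0535] yaw 154.49 z [ 6.e-04  6.e-04 -1.e+00] F [1.6  1.95 1.54] [ 0.53 -0.24  0.06] w 0.031106559159195673 60.06225344783161 [ 0.58  0.5  -0.09  0.97  0.   -0.54]
```

step_arm(
  targets="-0.5 0.001 0.002 -0.001 0 0 0; -0.5 0.001 0.002 -0.002 0 0 0; -0.5 0.001 0.002 -0.002 0 0 0",
)

```text
clock: 20.92
eef_pos: [0.4726, 0.313, 0.0528]
tool_rot: [-0.533, 0.846, -0.0, -0.0]
ft_force: [-0.7, 0.2, 6.4]
grip_width: 0.0309
grasp_force: 60.5
```

step_arm(
  targets="-0.5 0 0 -0.002 0 0 0; -0.5 0 0 -0.003 0 0 0; -0.5 0 0 -0.003 0 0 0",
)

```text
clock: 21.17
eef_pos: [0.4722, 0.3126, 0.0503]
tool_rot: [-0.533, 0.846, -0.001, -0.001]
ft_force: [-0.1, 1.2, 1.5]
grip_width: 0.0312
grasp_force: 59.9
```

```bash
python3 st.py
```

```text
21.1667 [0.4722 0.3126 0.0503] yaw 154.47 z [-8.0e-04 -1.7e-03 -1.0e+00] F [-0.14  1.15  1.48] [-0.01 -0.26 -0.03] w 0.031168654428095008 59.92768368450925 [ 0.59  0.51 -0.1   0.97 -0.   -0.54]
```

Entry peak is past and the bottle is centred. Next I'll feel for the pad in 0.5 mm steps.

step_arm(
  targets="-0.5 0 0 -0.001 0 0 0; -0.5 0 0 -0.001 0 0 0; -0.5 0 0 -0.001 0 0 0",
)

```text
clock: 21.42
eef_pos: [0.4723, 0.313, 0.0498]
tool_rot: [-0.533, 0.846, -0.0, -0.001]
ft_force: [1.5, -0.9, 0.5]
grip_width: 0.0308
grasp_force: 59.9
```

step_arm(
  targets="-0.5 0 0 -0.001 0 0 0; -0.5 0 0 -0.001 0 0 0; -0.5 0 0 -0.001 0 0 0",
)

```text
clock: 21.67
eef_pos: [0.4724, 0.3132, 0.0495]
tool_rot: [-0.533, 0.846, -0.0, -0.0]
ft_force: [0.9, -0.1, 0.9]
grip_width: 0.0308
grasp_force: 59.9
```

step_arm(
  targets="-0.5 0 0 -0.001 0 0 0; -0.5 0 0 -0.001 0 0 0; -0.5 0 0 -0.001 0 0 0",
)

```text
clock: 21.92
eef_pos: [0.4725, 0.3134, 0.0492]
tool_rot: [-0.534, 0.846, 0.0, -0.0]
ft_force: [0.5, 0.2, 1.6]
grip_width: 0.0312
grasp_force: 59.9
```

step_arm(
  targets="-0.5 0 0 -0.001 0 0 0; -0.5 0 0 -0.002 0 0 0; -0.5 0 0 -0.002 0 0 0",
)

```text
clock: 22.17
eef_pos: [0.4725, 0.3135, 0.0482]
tool_rot: [-0.534, 0.846, 0.0, -0.0]
ft_force: [0.1, -0.6, 2.6]
grip_width: 0.0309
grasp_force: 60.0
```

step_arm(
  targets="-0.5 0 0 -0.0015 0 0 0; -0.5 0 0 -0.0015 0 0 0; -0.5 0 0 -0.0015 0 0 0",
)

```text
clock: 22.42
eef_pos: [0.4725, 0.3134, 0.0474]
tool_rot: [-0.533, 0.846, 0.0, -0.0]
ft_force: [0.3, 0.6, 1.1]
grip_width: 0.0312
grasp_force: 59.9
```

step_arm(
  targets="-0.5 0 0 -0.0015 0 0 0; -0.5 0 0 -0.0015 0 0 0; -0.5 0 0 -0.0015 0 0 0",
)

```text
clock: 22.67
eef_pos: [0.4726, 0.3134, 0.0467]
tool_rot: [-0.534, 0.846, -0.0, -0.0]
ft_force: [-0.3, -0.0, 1.6]
grip_width: 0.0312
grasp_force: 60.0
```

step_arm(
  targets="-0.5 0 0 -0.0015 0 0 0; -0.5 0 0 -0.0015 0 0 0; -0.5 0 0 -0.0015 0 0 0",
)

```text
clock: 22.92
eef_pos: [0.4726, 0.3134, 0.0459]
tool_rot: [-0.533, 0.846, -0.0, -0.0]
ft_force: [0.2, -0.5, 1.3]
grip_width: 0.031
grasp_force: 60.0
```

step_arm(
  targets="-0.5 0 0 -0.0015 0 0 0; -0.5 0 0 -0.0015 0 0 0; -0.5 0 0 -0.0015 0 0 0",
)

```text
clock: 23.17
eef_pos: [0.4726, 0.3134, 0.0452]
tool_rot: [-0.533, 0.846, -0.0, -0.0]
ft_force: [1.1, -0.5, 2.3]
grip_width: 0.0313
grasp_force: 60.0
```

step_arm(
  targets="-0.5 0 0 -0.0015 0 0 0; -0.5 0 0 -0.0015 0 0 0; -0.5 0 0 -0.0015 0 0 0",
)

```text
clock: 23.42
eef_pos: [0.4726, 0.3134, 0.0444]
tool_rot: [-0.533, 0.846, -0.0, -0.0]
ft_force: [-0.2, -0.5, 1.9]
grip_width: 0.0305
grasp_force: 60.0
```

step_arm(
  targets="-0.5 0 0 -0.0015 0 0 0; -0.5 0 0 -0.0015 0 0 0; -0.5 0 0 -0.0015 0 0 0",
)

```text
clock: 23.67
eef_pos: [0.4726, 0.3134, 0.0437]
tool_rot: [-0.533, 0.846, -0.0, -0.0]
ft_force: [0.6, -0.4, 1.8]
grip_width: 0.0307
grasp_force: 60.0
```

step_arm(
  targets="-0.5 0 0 -0.0015 0 0 0; -0.5 0 0 -0.0015 0 0 0; -0.5 0 0 -0.0015 0 0 0",
)

```text
clock: 23.92
eef_pos: [0.4726, 0.3134, 0.0429]
tool_rot: [-0.533, 0.846, -0.0, -0.0]
ft_force: [0.6, -1.3, 0.8]
grip_width: 0.0313
grasp_force: 60.0
```

step_arm(
  targets="-0.5 0 0 -0.0015 0 0 0; -0.5 0 0 -0.0015 0 0 0; -0.5 0 0 -0.0015 0 0 0",
)

```text
clock: 24.17
eef_pos: [0.4726, 0.3134, 0.0422]
tool_rot: [-0.533, 0.846, -0.0, -0.0]
ft_force: [-0.3, -0.2, 2.3]
grip_width: 0.0309
grasp_force: 60.0
```

step_arm(
  targets="-0.5 0 0 -0.0015 0 0 0; -0.5 0 0 -0.0015 0 0 0; -0.5 0 0 -0.0015 0 0 0",
)

```text
clock: 24.42
eef_pos: [0.4727, 0.3135, 0.0416]
tool_rot: [-0.534, 0.846, 0.0, 0.0]
ft_force: [0.0, -0.8, 4.1]
grip_width: 0.0309
grasp_force: 60.1
```

step_arm(
  targets="-0.5 0 0 -0.001 0 0 0; -0.5 0 0 -0.001 0 0 0; -0.5 0 0 -0.001 0 0 0",
)

```text
clock: 24.67
eef_pos: [0.4727, 0.3135, 0.0414]
tool_rot: [-0.534, 0.846, 0.0, 0.0]
ft_force: [-1.6, -0.3, 5.1]
grip_width: 0.0308
grasp_force: 60.4
```

```bash
python3 st.py
```

```text
24.6667 [0.4727 0.3135 0.0414] yaw 154.49 z [ 3.e-04  3.e-04 -1.e+00] F [-1.64 -0.26  5.06] [-0.18  0.16 -0.01] w 0.030760702202926555 60.37570536718704 [ 0.59  0.52 -0.11  0.95  0.   -0.54]
```

step_arm(
  targets="-0.5 0 0 -0.001 0 0 0; -0.5 0 0 -0.001 0 0 0; -0.5 0 0 -0.001 0 0 0",
)

```text
clock: 24.92
eef_pos: [0.4727, 0.3136, 0.0411]
tool_rot: [-0.534, 0.846, 0.0, 0.0]
ft_force: [-1.3, -1.5, 7.3]
grip_width: 0.0312
grasp_force: 60.6
```

```bash
python3 st.py
```

```text
24.9167 [0.4727 0.3136 0.0411] yaw 154.49 z [ 4.e-04  4.e-04 -1.e+00] F [-1.34 -1.54  7.26] [-0.23  0.22  0.02] w 0.031247732022287384 60.58838468044996 [ 0.59  0.52 -0.11  0.94  0.   -0.54]
```

Firm pad contact, about 5 N above friction. I'll let go and lift away.

step_arm(
  targets="-0.22 0 0 0 0 0 0; -0.15 0 0 0 0 0 0; -0.05 0 0 0 0 0 0; 0.1 0 0 0 0 0 0; 0.2 0 0 0 0 0 0; 0.2 0 0 0 0 0 0; 0.2 0 0 0.01 0 0 0; 0.2 0 0 0.04 0 0 0; 0.2 0 0 0.1 0 0 0; 0.2 0 0 0.16 0 0 0",
)

```text
clock: 25.75
eef_pos: [0.4716, 0.3127, 0.1204]
tool_rot: [-0.534, 0.846, -0.0, -0.002]
ft_force: [-0.3, 0.0, 0.5]
grip_width: 0.0512
grasp_force: 0.0
```

step_arm(
  targets="0.2 0 0 0.06 0 0 0; 0.2 -0.1 0 0.12 0 0 0; 0.2 -0.2 0 0.12 0 0 0; 0.2 -0.28 0 0.12 0 0 0; 0.2 -0.28 0 0.12 0 0 0; 0.2 -0.28 0 0.12 0 0 0; 0.2 -0.28 0 0.12 0 0 0",
)

```text
clock: 26.33
eef_pos: [0.332, 0.3137, 0.1814]
tool_rot: [-0.534, 0.845, 0.0, 0.001]
ft_force: [0.0, 0.7, 0.5]
grip_width: 0.0515
grasp_force: 0.0
```

```bash
python3 st.py;python3 - <<'E'
from caps import *
a=snap('scene');t=snap('top')
ct,cs=caps('top',t),caps('scene',a)
for p in ct:
    for q in cs:
        x,e=tri(p,q)
        if e<.01: print(p.round(1),q.round(1),x,e)
cv2.imwrite('pics/g7.png',cv2.cvtColor(np.hstack([cv2.resize(a[160:250,205:295],(400,400),interpolation=2),cv2.resize(t[190:265,140:215],(400,400),interpolation=2)]),cv2.COLOR_RGB2BGR))
E
```

```text
26.3333 [0.332  0.3137 0.1814] yaw 154.6 z [ 0.0015  0.0011 -1.    ] F [0.01 0.71 0.49] [ 0.01 -0.03  0.07] w 0.05152033916256496 0.0 [ 0.76  0.18 -0.2   1.18 -0.   -0.37]
[161.2 224.6] [230.5 169.2] [0.4738 0.3116 0.0733] 0.0024
[229.  225.4] [250.2 183.4] [0.4669 0.134  0.1229] 0.0011
```

View pics/g7.png

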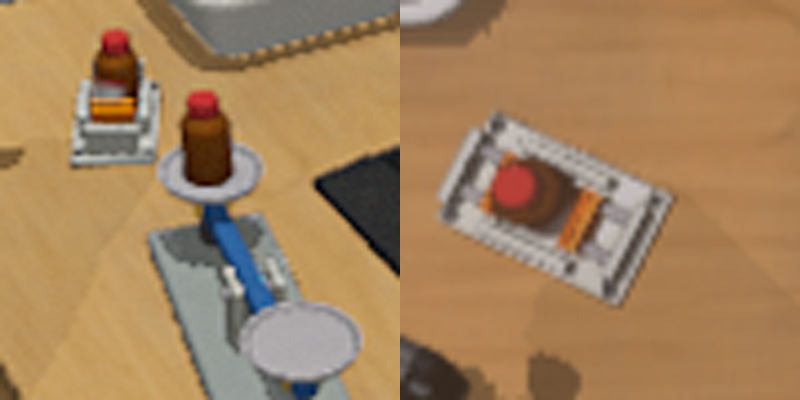

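Heavier bottle stands in the holder (crop 116,70) and the lighter one on its pan. To confirm it's seated, I'll press lightly on the cap with shut fingers.

step_arm(
  targets="-1 0.08 0 0 0 0 0; -1 0.16 0 0 0 0 0; -1 0.24 0 0 0 0 0; -1 0.281 0 0 0 0 0; -1 0.281 0 -0.04 0 0 0; -1 0.281 0 -0.1 0 0 0; -1 0.281 0 -0.14 0 0 0; -1 0.281 0 -0.17 0 0 0; -1 0.281 0 -0.178 0 0 0; -1 0.281 0 -0.178 0 0 0",
)

```text
clock: 27.27
eef_pos: [0.4732, 0.3124, 0.0895]
tool_rot: [-0.533, 0.846, -0.0, -0.002]
ft_force: [-0.4, -0.0, -0.4]
grip_width: -0.0004
grasp_force: 0.0
```

step_arm(
  targets="-1 0 0 -0.003 0 0 0; -1 0 0 -0.006 0 0 0; -1 0 0 -0.006 0 0 0; -1 0 0 -0.006 0 0 0",
)

```text
clock: 27.6
eef_pos: [0.4737, 0.3138, 0.0896]
tool_rot: [-0.534, 0.846, 0.0, 0.001]
ft_force: [-0.3, 0.4, -0.1]
grip_width: -0.0003
grasp_force: 0.0
```

```bash
python3 st.py
```

```text
27.6 [0.4737 0.3138 0.0896] yaw 154.49 z [ 0.0016  0.0011 -1.    ] F [-0.31  0.4  -0.12] [-0.    0.01 -0.01] w -0.0002790402896693334 0.0 [ 0.59  0.47 -0.05  1.05 -0.   -0.54]
```

step_arm(
  targets="-1 -0.002 0 -0.003 0 0 0; -1 -0.002 0 -0.006 0 0 0; -1 -0.002 0 -0.006 0 0 0",
)

```text
clock: 27.85
eef_pos: [0.4719, 0.3134, 0.0855]
tool_rot: [-0.534, 0.846, -0.0, -0.0]
ft_force: [0.1, 0.0, -0.9]
grip_width: -0.0003
grasp_force: 0.0
```

step_arm(
  targets="-1 0 0 -0.002 0 0 0; -1 0 0 -0.003 0 0 0; -1 0 0 -0.003 0 0 0",
)

```text
clock: 28.1
eef_pos: [0.472, 0.3134, 0.0838]
tool_rot: [-0.534, 0.846, -0.0, -0.0]
ft_force: [1.0, -1.0, -0.2]
grip_width: 0.0003
grasp_force: 0.0
```

step_arm(
  targets="-1 0 0 -0.002 0 0 0; -1 0 0 -0.002 0 0 0; -1 0 0 -0.002 0 0 0",
)

```text
clock: 28.35
eef_pos: [0.4721, 0.3134, 0.0829]
tool_rot: [-0.534, 0.846, -0.0, -0.0]
ft_force: [-1.3, 0.2, -0.2]
grip_width: -0.0
grasp_force: 0.0
```

step_arm(
  targets="-1 0 0 -0.002 0 0 0; -1 0 0 -0.002 0 0 0; -1 0 0 -0.002 0 0 0",
)

```text
clock: 28.6
eef_pos: [0.4721, 0.3134, 0.0819]
tool_rot: [-0.534, 0.846, 0.0, -0.0]
ft_force: [-0.6, -0.0, 0.0]
grip_width: -0.0
grasp_force: 0.0
```

step_arm(
  targets="-1 0 0 -0.0015 0 0 0; -1 0 0 -0.0015 0 0 0; -1 0 0 -0.0015 0 0 0",
)

```text
clock: 28.85
eef_pos: [0.4721, 0.3134, 0.0812]
tool_rot: [-0.534, 0.846, -0.0, -0.0]
ft_force: [0.5, 0.4, 0.3]
grip_width: -0.0
grasp_force: 0.0
```

step_arm(
  targets="-1 0 0 -0.0015 0 0 0; -1 0 0 -0.0015 0 0 0; -1 0 0 -0.0015 0 0 0",
)

```text
clock: 29.1
eef_pos: [0.4721, 0.3134, 0.0805]
tool_rot: [-0.533, 0.846, -0.0, -0.0]
ft_force: [-0.2, 0.6, 0.0]
grip_width: -0.0005
grasp_force: 0.0
```

step_arm(
  targets="-1 0 0 -0.0015 0 0 0; -1 0 0 -0.0015 0 0 0; -1 0 0 -0.0015 0 0 0",
)

```text
clock: 29.35
eef_pos: [0.4722, 0.3135, 0.0801]
tool_rot: [-0.534, 0.846, 0.0, 0.0]
ft_force: [-1.2, -0.2, 2.5]
grip_width: -0.0002
grasp_force: 1.3
```

step_arm(
  targets="-1 0 0 -0.0015 0 0 0; -1 0 0 -0.0015 0 0 0; -1 0 0 -0.0015 0 0 0",
)

```text
clock: 29.6
eef_pos: [0.4725, 0.3138, 0.0799]
tool_rot: [-0.534, 0.846, 0.0, 0.001]
ft_force: [-1.1, -1.1, 5.4]
grip_width: 0.0001
grasp_force: 2.7
```

The cap holds 5.4 N without sinking, well above the sliding friction, so the bottle stands on the pad. I'll back off and hand in.

step_arm(
  targets="-1 0 0 0.01 0 0 0; -1 0 0 0.06 0 0 0; -1 0 0 0.14 0 0 0; -1 0 0 0.2 0 0 0; -1 -0.1 0 0.22 0 0 0; -1 -0.2 0 0.22 0 0 0; -1 -0.2 0 0.22 0 0 0; -1 -0.2 0 0.22 0 0 0",
)

```text
clock: 30.27
eef_pos: [0.3685, 0.3129, 0.1896]
tool_rot: [-0.535, 0.845, 0.0, -0.001]
ft_force: [0.5, 0.4, 0.3]
grip_width: -0.0002
grasp_force: 0.0
```

```bash
python3 - <<'E'
from caps import *
a=snap('scene');t=snap('top')
for p in caps('top',t):
    for q in caps('scene',a):
        x,e=tri(p,q)
        if e<.01: print(x,e)
print(bot.job_done())
E
```

```text
[0.4739 0.3119 0.0735] 0.0024
[0.4668 0.134  0.1228] 0.0008
the job is handed in; nothing more can be done
None
```

The job is handed in at about 30 s: the heavier bottle (from the right pan, which dropped) stands released on the holder's hidden pad, and the lighter one stands on the left pan; no verdict was returned.

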